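# Set out the cake decorating station

## Task

Set out the decorating station: stand the little cake in the middle of the turntable and the candle upright in the middle of the cake's top. On the wooden board make a row along its centre line, with the ramekin in the middle of the board, the sugar shaker on the side of the ramekin towards the turntable and the square cutter on the side away from it, each leaving a gap of about 30 mm to the ramekin. Everything stands upright as it does now, and the glass jar and the yellow bottle stay where they are.

Things in the scene. Friction and masses are not known exactly. Their poses are not given: they have to be found in the camera images.
- cake: loose small round display cake, hard and rigid, cream-coloured with a ring of white piped dots round the top edge; diameter 60, height 45 to its flat top (the dots are look only, standing 4 mm higher); origin at the centre of its underside, z up
- candle: loose fat pale candle standing upright; diameter 22, height 60 plus a thin black wick that is look only; origin at the centre of its underside, z up
- ramekin: loose round white ceramic baking cup with straight, finely ribbed sides, open at the top; outer diameter 60 (ribs are look only, about 0.5 mm proud), height 40, wall 4; origin at the centre of its underside, z up
- shaker: loose steel sugar shaker: upright cylinder of diameter 54 up to 70 mm, a dark look-only band (55 across) at 60 to 66 mm, then a low perforated dome, 85.5 high in all; origin at the centre of its underside, z up
- cutter: loose square copper cookie cutter: four upright walls 3 thick, open at top and bottom, 52 x 52 outside, height 40; origin at the centre of its underside, x and y axes square to the walls, z up
- turntable: fixed white round cake turntable (it does not turn), plate diameter 120, flat top 40 above its origin; origin on the bench under its centre, z up
- board: fixed rectangular wooden board, 90 wide along its own x, 280 long along its own y, flat top 15 above its origin; origin on the bench under its centre, z up. Its y axis points roughly to the robot's left. The turntable may be off either end of it
- jar: bystander: closed glass jar, diameter 70, height 110, standing on the far side of the work; origin at the centre of its underside
- bottle: bystander: yellow plastic bottle, diameter 56, height 150, standing to the robot's right; origin at the centre of its underside
Things that resemble listed ones, but are neither listed nor needed, are in the scene too. What is shaped like the candle but red is not meant.

How it is judged:
At the end, for the whole second after the job is handed in: Cake on the turntable within 12 mm of centre, candle on the cake within 10 mm. On the board, within 15 mm of its long centre line: ramekin within 15 mm of the middle, shaker towards the turntable, cutter away, centres 73 to 105 mm from the ramekin's. All upright (0.08 rad), still (horizontal distance between cake and turntable below 0.012 m and z of cake in the frame of turntable between 0.036 and 0.044 m and horizontal distance between candle and cake below 0.01 m and z of candle in the frame of cake between 0.041 and 0.049 m and x of ramekin in the frame of board between -0.015 and 0.015 m and z of ramekin in the frame of board between 0.011 and 0.019 m and x of shaker in the frame of board between -0.015 and 0.015 m and z of shaker in the frame of board between 0.011 and 0.019 m and x of cutter in the frame of board between -0.015 and 0.015 m and z of cutter in the frame of board between 0.011 and 0.019 m and y of ramekin in the frame of board between -0.015 and 0.015 m and horizontal distance between shaker and ramekin between 0.073 and 0.105 m and horizontal distance between cutter and ramekin between 0.073 and 0.105 m and ((y of turntable in the frame of board above 0 m and y of shaker in the frame of board above 0.05 m and y of cutter in the frame of board below -0.05 m) or (y of turntable in the frame of board below 0 m and y of shaker in the frame of board below -0.05 m and y of cutter in the frame of board above 0.05 m)) and angle between each of cake, candle, ramekin, shaker, cutter's own z axis and vertical below 0.08 rad and linear speed of each of cake, candle, ramekin, shaker, cutter below 0.01 m/s and angular speed of each of cake, candle, ramekin, shaker, cutter below 0.1 rad/s); the robot touches nothing.
It fails at once if the glass jar is shifted by more than 20 mm or knocked over (distance of jar from where it was at the start of the episode above 0.02 m or angle between jar's own z axis and vertical above 0.3 rad).
It fails at once if the yellow bottle is shifted by more than 20 mm or knocked over (distance of bottle from where it was at the start of the episode above 0.02 m or angle between bottle's own z axis and vertical above 0.3 rad).
It also fails if it takes over 120 s, if anything falls off the work surface, if the arm or the gripper's body presses on something with over 40 N, if the wrist force passes 120 N, or if a joint passes its speed limit or range.

## Robot

A 7-joint arm with a two-finger parallel gripper is mounted at the origin on the work surface. World frame = base frame: x ahead of the robot, y to its left, z up, the work surface at z = 0. Lengths are in m, angles in rad, forces in N, time in s.
With the tool pointing down it reaches from about 0.35 to 0.9 m from the base axis. Payload 19.9 kg.
Tool frame: the origin (TCP) lies between the finger pads; the fingertips stand 19 mm ahead of it and the grasp point (between the pads) is the TCP; z points along the fingers, y is the direction in which the jaws open and shut (so a half turn about z gives the same grasp; the last joint's range is limited). The gripper opens to 94 mm and grips with 3 to 60 N. Pads are 16 mm wide; open, the fingers measure 119 mm over their backs; the gripper's body (75 mm by 177 mm) begins 78 mm behind the grasp point.
Start: joints at [1.099, 0.417, -0.01, 1.614, 0.005, 1.111, -0.053], TCP at [0.26, -0.568, 0.224] pointing down, gripper open.
Joint ranges: [-2.81, 2.81], [-0.39, 2.02], [-1.27, 1.25], [0.06, 2.57], [-1.19, 4.33], [0.19, 2], [-2.82, 2.82]. Speed limits (rad/s): [1.89, 1.89, 2.39, 2.39, 3.01, 3.01, 3.01].

## Interface

Orientations are given as a 3x3 rotation matrix whose columns are the frame's x, y, z axes.
In Python, from rig import robot gives the robot as it stands. Calls block until the motion is done:
- robot.move_ptp(position, orientation): joint-space move of the TCP to a pose.
- robot.move_linear(position, velocity=0.15, frame=None, threshold=None): straight line of the TCP; frame=None keeps the orientation; velocity is the mean speed in m/s. With threshold (N) it stops when the force on the tool has changed by that much, and returns True; else False.
- robot.goto_joints(angles): joint-space move.
- robot.gripper_to(opening): finger opening in m; the grip force is fixed at half the most; returns when the fingers have stopped.
- robot.pause(seconds).
- robot.ik(position, orientation): joint angles nearest the present ones, or None.
- robot.get_state(): the state.
- robot.grab_frame(name): name is "scene" or "side" or "wrist"; returns the picture (420x560x3 uint8, red, green, blue); there is no depth.
- robot.camera_info(name): a dict with "fx", "fy", "cx", "cy" (pixels), "rvec" (rotation vector, rad) and "tvec" (3), from world to camera coordinates, as OpenCV has them. Camera axes: x right, y down, z forward; pixel columns grow to the right and rows downward; lengths in m; the calibration is good to about 2 mm. A picture is of the moment at which its call begins: read the wrist's pose just before it. camera_info takes no time and is no camera call; for the wrist camera it gives the pose at the moment of the call.
A pose or a line that the arm cannot do raises robot.PlanningError and nothing moves.
- robot.sign_off(): hands the job in, once; it reports no verdict.
The state is a dict: "time": time; "qpos": joint angles; "joint_vel": joint speeds; "effort": joint torques, N m; "ee_pos": TCP position; "tool_rot": TCP orientation; "force": force on the tool from outside, world axes, zero at the start; "moment": the same for the moment, N m; "opening": finger opening in m.
Only numpy, scipy, OpenCV 4.12 (cv2) and the standard library are available. Lean on these libraries where they do the work, as an engineer would, in place of code of your own. Each camera call takes 0.05 s, during which the arm holds its last target. There are 200 camera calls.

## Working session

There is one attempt and no reset: what is moved stays moved. The work goes in short steps, each a Python script; the robot and the scene stay as the last script left them, time stands still between calls to the robot, and variables do not carry over. Pictures are saved under pics/ and viewed, about 12 in all and at most 16, crops included, and the job is handed in when it is done.

```bash
mkdir -p pics; ls
cat > h.py <<'E'
import numpy as np, cv2
from rig import robot
def snap(n,f):
    ci=robot.camera_info(n); im=robot.grab_frame(n); cv2.imwrite('pics/'+f,im[:,:,::-1]); return im,ci
def ray(ci,u,v,z):
    R=cv2.Rodrigues(np.array(ci['rvec'],float))[0]; t=np.array(ci['tvec'],float).ravel()
    c=-R.T@t; d=R.T@np.array([(u-ci['cx'])/ci['fx'],(v-ci['cy'])/ci['fy'],1])
    return c+d*(z-c[2])/d[2]
def proj(ci,P):
    K=np.array([[ci['fx'],0,ci['cx']],[0,ci['fy'],ci['cy']],[0,0,1]],float)
    return cv2.projectPoints(np.atleast_2d(np.array(P,float)),np.array(ci['rvec'],float),np.array(ci['tvec'],float),K,None)[0].reshape(-1,2)
def down(a): # tool y axis (jaws) at angle a
    y=np.array([np.cos(a),np.sin(a),0]); z=np.array([0,0,-1.]); return np.column_stack([np.cross(y,z),y,z])
E
python3 - <<'E'
from h import *
for n in ('scene','side','wrist'):
    im,ci=snap(n,n+'0.png'); R=cv2.Rodrigues(np.array(ci['rvec'],float))[0]; print(n,ci,-R.T@np.array(ci['tvec']).ravel())
s=robot.get_state(); print(s)
E
```

```text
pics
scene {'fx': 439.8698839381587, 'fy': 439.8698839381587, 'cx': 272.02672324133374, 'cy': 212.83577464744164, 'rvec': array([ 2.54963661,  0.67700656, -0.19666184]), 'tvec': array([-0.47009567, -0.31587548,  1.35335665])} [ 0.88977211 -0.57703095  1.01374668]
side {'fx': 489.7196491640619, 'fy': 489.7196491640619, 'cx': 277.9294549871395, 'cy': 210.72735167009483, 'rvec': array([ 0.9593161 , -2.38123164,  1.12464443]), 'tvec': array([0.35829932, 0.33926753, 0.80220892])} [-0.03782694  0.53452015  0.77451749]
wrist {'fx': 310.47540616079823, 'fy': 310.47540616079823, 'cx': 280.25861104947035, 'cy': 204.71484689943784, 'rvec': array([-2.4408825 ,  1.56791955,  0.21926386]), 'tvec': array([-0.62406586, -0.02849909,  0.39301202])} [ 0.33228167 -0.53459513  0.38539043]
{'time': 0.15, 'qpos': array([ 1.0995123 ,  0.41782867, -0.01030078,  1.61402808,  0.00468868,
        1.11071727, -0.05298899]), 'joint_vel': array([-6.16733037e-04, -1.20005551e-03,  2.41778314e-03, -8.79972421e-05,
       -8.21194313e-04,  2.35163786e-04, -8.44033314e-04]), 'effort': array([ 7.81114904e-04, -8.51530766e+01,  6.39764071e-01, -4.26131880e+01,
       -4.87267168e-02,  1.72834005e-02,  1.21620924e-04]), 'ee_pos': array([ 0.26030099, -0.56791066,  0.22397739]), 'tool_rot': array([[ 9.09050920e-01,  4.16684787e-01, -4.61615933e-04],
       [ 4.16685037e-01, -9.09050536e-01,  8.38929430e-04],
       [-7.00630803e-05, -9.54978022e-04, -9.99999542e-01]]), 'force': array([-0.11079668,  0.62342662,  0.19074039]), 'moment': array([-0.03042102,  0.02516813, -0.0268334 ]), 'opening': 0.09409079408351864}
```

View pics/scene0.png

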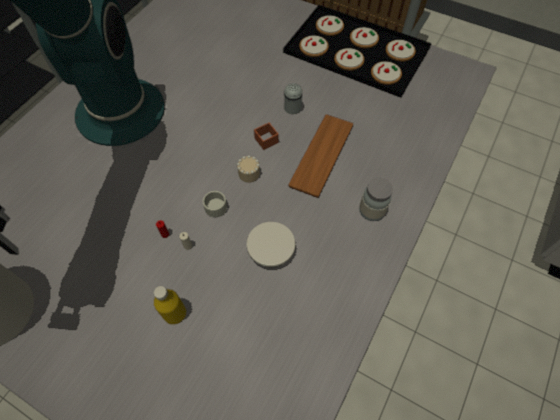

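View pics/side0.png

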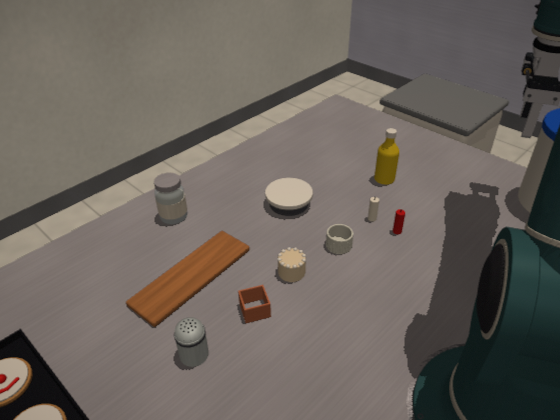

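The scene view shows all the objects: shaker (293,97), cutter (266,135), cake (248,168), ramekin (214,203), candle (185,240), turntable (271,244) and board (321,155). The side view agrees. I'll enlarge both for readings.

Run:
```python
import cv2
a=cv2.imread('pics/scene0.png')[75:275,145:405]; cv2.imwrite('pics/sc.png',cv2.convertScaleAbs(cv2.resize(a,None,fx=3,fy=3,interpolation=cv2.INTER_CUBIC),alpha=1.5))
a=cv2.imread('pics/side0.png')[165:375,120:420-20]; cv2.imwrite('pics/sd.png',cv2.convertScaleAbs(cv2.resize(a,None,fx=2.8,fy=2.8,interpolation=cv2.INTER_CUBIC),alpha=1.5))
```

```text
(no output)
```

View pics/sc.png

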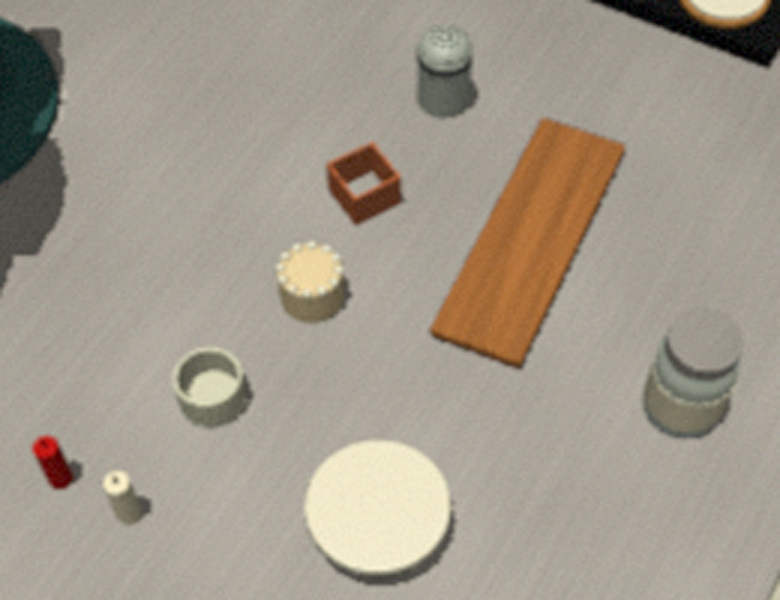

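View pics/sd.png

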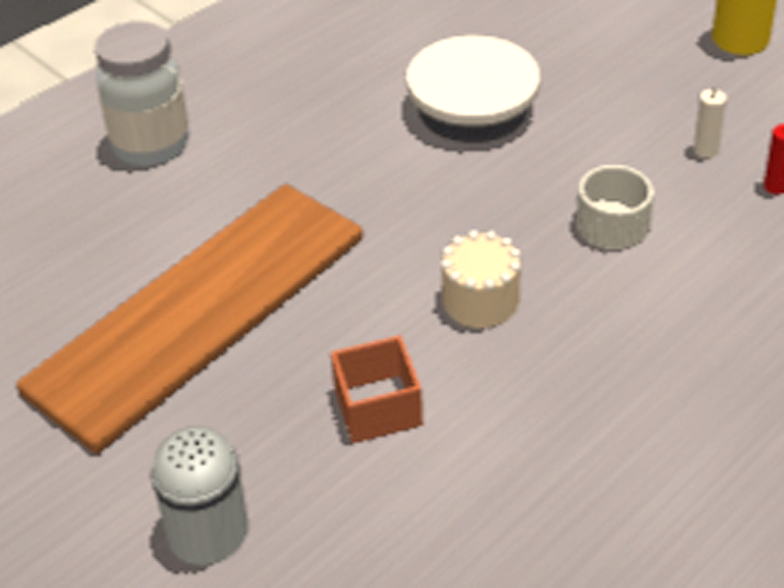

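Run:
```python
from h import *
c=robot.camera_info('scene');d=robot.camera_info('side')
P=dict(shaker=(.063,(443,62),(197,475)),cutA=(.04,(329,163),(403,339)),cutB=(.04,(374,146),(420,387)),cutC=(.04,(400,180),(345,403)),cutD=(.04,(355,198),(333,353)),
cake=(.045,(310,270),(481,262)),ram=(.04,(209,377),(615,193)),candle=(.06,(118,482),(712,98)),tt=(.04,(378,506),(473,78)),
b1=(.015,(545,119),(97,446)),b2=(.015,(624,145),(20,382)),b3=(.015,(520,362),(287,185)),b4=(.015,(432,331),(361,233)),jar=(.11,(705,342),(134,45)),
bottle=(.15,((158-145)*3,(292-75)*3),((391-120)*2.8,(133-165)*2.8)),red=(.06,(47,446),((400-120)*2.8,(211-165)*2.8)))
for k,(z,a,b) in P.items(): print(k,ray(c,a[0]/3+145-.33,a[1]/3+75-.33,z)[:2].round(4),ray(d,b[0]/2.8+120-.3,b[1]/2.8+165-.3,z)[:2].round(4))
```

```text
shaker [0.4632 0.2587] [0.4536 0.2689]
cutA [0.4206 0.1113] [0.4566 0.0854]
cutB [0.4475 0.1505] [0.4165 0.1082]
cutC [0.4899 0.1264] [0.4437 0.1535]
cutD [0.4638 0.087 ] [0.4832 0.1288]
cake [ 0.4724 -0.0074] [ 0.4659 -0.0063]
ram [ 0.4534 -0.1442] [ 0.4449 -0.141 ]
candle [ 0.4534 -0.2726] [ 0.4479 -0.273 ]
tt [ 0.6423 -0.179 ] [ 0.6331 -0.1746]
b1 [0.5672 0.2829] [0.556  0.2837]
b2 [0.6498 0.2905] [0.6442 0.2891]
b3 [0.6749 0.0164] [0.6674 0.0164]
b4 [0.5909 0.0068] [0.5794 0.0137]
jar [0.817  0.0507] [0.8076 0.0534]
bottle [ 0.5231 -0.4341] [ 0.5171 -0.4236]
red [ 0.3829 -0.2744] [ 0.3807 -0.2795]
```

Run:
```python
from h import *
print(robot.get_state()['time'])
a=np.radians(-90)
for i,p in enumerate([(.44,-.14,.33),(.44,.13,.33)]):
    robot.move_ptp(p,down(a)); robot.pause(.3)
    im,ci=snap('wrist',f'w{i}.png'); np.save(f'w{i}.npy',ci,allow_pickle=True)
    s=robot.get_state(); print(s['time'],s['ee_pos'],s['qpos'])
    R=cv2.Rodrigues(np.array(ci['rvec'],float))[0]; print(-R.T@np.array(ci['tvec']).ravel(),R[2])
a,b=cv2.imread('pics/w0.png'),cv2.imread('pics/w1.png')
for i,x in enumerate((a,b)): cv2.imwrite(f'pics/w{i}b.png',cv2.convertScaleAbs(cv2.resize(x,(800,600),interpolation=cv2.INTER_CUBIC),alpha=1.4))
# ik checks
for p in [(.616,.15,.15),(.45,-.143,.1),(.458,.264,.1),(.637,-.177,.2)]:
  for d in (5,-175,-85,-125,-35): 
    q=robot.ik(p,down(np.radians(d))); print(p,d,None if q is None else np.round(q[6],2))
```

```text
0.15
2.2333 [ 0.4399686  -0.14020397  0.32991113] [ 0.51619943  0.03738395 -0.28126556  1.85042753  0.01084864  1.25544348
 -1.33936036]
[ 0.5191581  -0.14016288  0.49135887] [-2.73255923e-01  4.43931510e-04 -9.61941268e-01]
3.6333 [0.4401359  0.12957684 0.32999085] [ 0.21789762  0.04448455 -0.58558225  1.84833349  0.02584558  1.25628813
 -1.94677864]
[0.51935249 0.12950813 0.49146289] [-2.73112242e-01  4.54065862e-04 -9.61982067e-01]
(0.616, 0.15, 0.15) 5 -0.53
(0.616, 0.15, 0.15) -175 -2.76
(0.616, 0.15, 0.15) -85 -2.05
(0.616, 0.15, 0.15) -125 -2.73
(0.616, 0.15, 0.15) -35 -1.18
(0.45, -0.143, 0.1) 5 0.15
(0.45, -0.143, 0.1) -175 -2.74
(0.45, -0.143, 0.1) -85 -1.39
(0.45, -0.143, 0.1) -125 -2.07
(0.45, -0.143, 0.1) -35 -0.52
(0.458, 0.264, 0.1) 5 -0.88
(0.458, 0.264, 0.1) -175 2.05
(0.458, 0.264, 0.1) -85 -2.39
(0.458, 0.264, 0.1) -125 -2.77
(0.458, 0.264, 0.1) -35 -1.52
(0.637, -0.177, 0.2) 5 0.11
(0.637, -0.177, 0.2) -175 -2.76
(0.637, -0.177, 0.2) -85 -1.38
(0.637, -0.177, 0.2) -125 -2.07
(0.637, -0.177, 0.2) -35 -0.55
```

View pics/w0b.png

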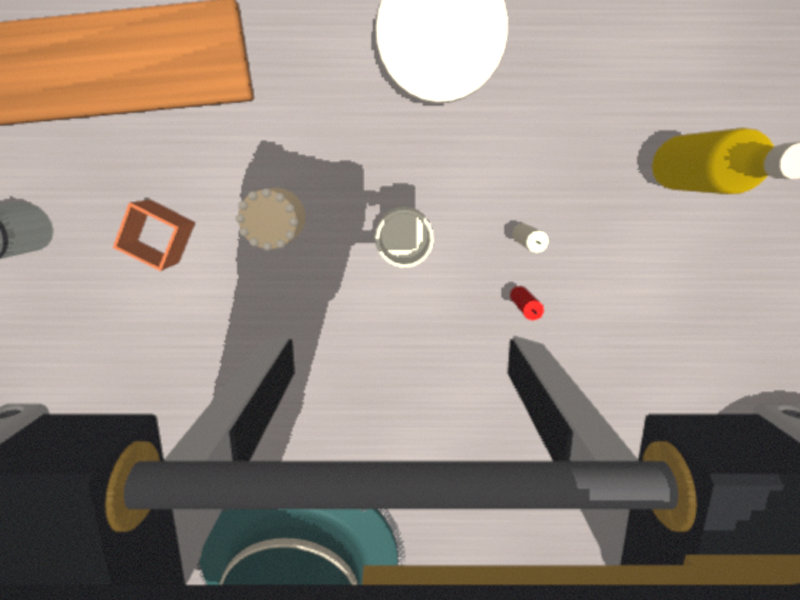

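View pics/w1b.png

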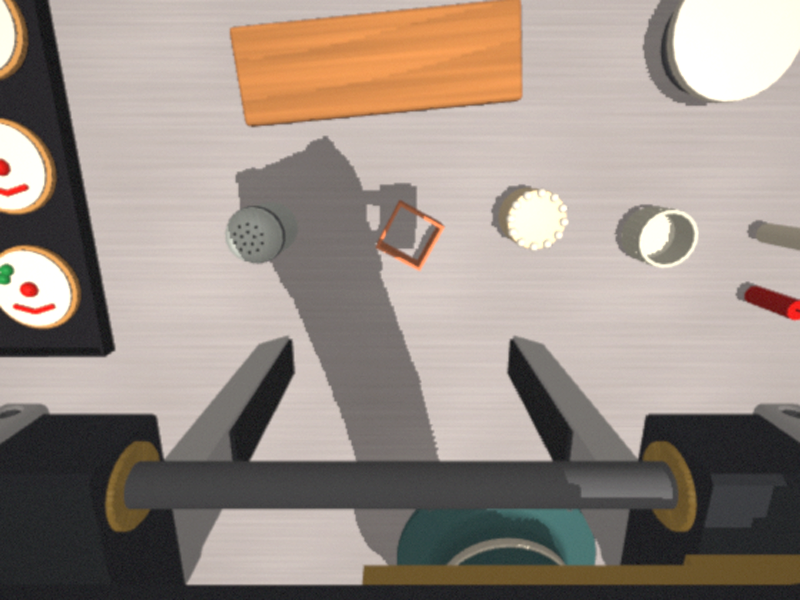

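Run:
```python
from h import *
c=[np.load(f'w{i}.npy',allow_pickle=True).item() for i in (0,1)]
k=1/1.4286
for n,i,u,v,z in [('cake',0,267,220,.045),('cake',1,536,220,.045),('ram',0,405,237,.04),('ram',1,666,238,.04),('candle',0,538,241,.06),('ttnear',0,442,101,.04),('ttL',0,376,35,.04),('ttR',0,508,30,.04),
 ('shaker',1,256,234,.075),('cut1',1,401,201,.04),('cut2',1,443,228,.04),('cut3',1,420,268,.04),('cut4',1,378,240,.04),('b far',1,231,28,.015),('b near L',1,248,126,.015),('b near R',1,522,101,.015),('b0 nearR',0,254,100,.015),('b0 farR',0,238,-1,.015)]:
    print(n,i,ray(c[i],u*k,v*k,z)[:2].round(4))
```

```text
cake 0 [ 0.4679 -0.0067]
cake 1 [ 0.4676 -0.0061]
ram 0 [ 0.4498 -0.1448]
ram 1 [ 0.4485 -0.142 ]
candle 0 [ 0.4488 -0.2747]
ttnear 0 [ 0.5784 -0.1795]
ttL 0 [ 0.634  -0.1182]
ttR 0 [ 0.6379 -0.2378]
shaker 1 [0.4586 0.2654]
cut1 1 [0.4862 0.1289]
cut2 1 [0.4592 0.0863]
cut3 1 [0.4176 0.1092]
cut4 1 [0.4471 0.1525]
b far 1 [0.647  0.2909]
b near L 1 [0.559  0.2831]
b near R 1 [0.5818 0.0083]
b0 nearR 0 [0.5829 0.0052]
b0 farR 0 [0.6708 0.0122]
```

```bash
cat >> h.py <<'E'
def pickplace(src,dst,zg,zs,a1,a2,op=.088,width=.06,dz=.0015):
    """zg grip height over underside, zs support height at destination"""
    A,B=down(np.radians(a1)),down(np.radians(a2)); H=.20
    robot.gripper_to(op)
    robot.move_ptp((*src,H),A); robot.move_linear((*src,zg),.15)
    robot.gripper_to(max(width-.02,0)); robot.pause(.1)
    o=robot.get_state()['opening']; print('grip',round(o,4))
    if abs(o-width)>.008: print('BAD GRIP'); return False
    robot.move_linear((*src,H),.2); print('lifted',robot.get_state()['opening'].round(4))
    robot.move_ptp((*dst,H),B); robot.move_linear((*dst,zg+zs+.02),.15)
    robot.move_linear((*dst,zg+zs+dz),.05); robot.pause(.2)
    robot.gripper_to(min(width+.028,.09)); robot.pause(.2)
    robot.move_linear((*dst,H),.15)
    s=robot.get_state(); print('done',s['time'],s['ee_pos'].round(4)); return True
E
python3 - <<'E'
from h import *
pickplace((.449,-.1432),(.615,.1485),.024,.015,5,5)
im,ci=snap('scene','s1.png'); snap('side','d1.png')
x=np.hstack([cv2.imread('pics/s1.png'),cv2.imread('pics/d1.png')]); cv2.imwrite('pics/c1.png',cv2.resize(x,(800,300),interpolation=cv2.INTER_AREA))
E
```

```text
grip 0.06Traceback (most recent call last):
  File "<stdin>", line 2, in <module>
  File "h.py", line 22, in pickplace
    robot.move_linear((*src,H),.2); print('lifted',robot.get_state()['opening'].round(4))
                                                   ^^^^^^^^^^^^^^^^^^^^^^^^^^^^^^^^^^
AttributeError: 'float' object has no attribute 'round'
```

The gripper is holding the ramekin, lifted. I'll fix the print call and carry on from the carry step.

```bash
python3 - <<'E'
s=open('h.py').read()
s=s.replace("robot.get_state()['opening'].round(4)","robot.get_state()['opening']")
s=s.replace("    robot.move_ptp((*dst,H),B);","    return place(dst,zg,zs,B,width,dz)\ndef place(dst,zg,zs,B,width,dz=.0015,H=.2):\n    robot.move_ptp((*dst,H),B);")
open('h.py','w').write(s)
E
python3 - <<'E'
from h import *
print(robot.get_state()['opening'])
place((.615,.1485),.024,.015,down(np.radians(5)),.06)
im,ci=snap('scene','s1.png'); snap('side','d1.png')
x=np.hstack([cv2.imread('pics/s1.png'),cv2.imread('pics/d1.png')]); cv2.imwrite('pics/c1.png',cv2.resize(x,(800,300),interpolation=cv2.INTER_AREA))
E
```

```text
0.06001745613497581
done 14.1 [0.6146 0.1483 0.1991]
```

View pics/c1.png

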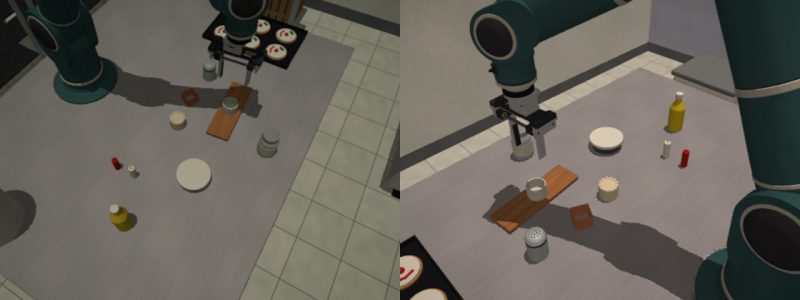

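The ramekin stands in the middle of the board (scene about (230,104) in the composite). I'll move the rest of the row and the cake next.

Run:
```python
from h import *
(pickplace((.4585,.2655),(.6224,.0618),.035,.015,5,5,width=.054) and
pickplace((.4525,.1192),(.6077,.2342),.023,.015,-31.5,5,width=.052) and
pickplace((.4677,-.0064),(.638,-.178),.026,.04,-90,-90))
robot.move_ptp((.44,-.05,.36),down(np.radians(-90))); robot.pause(.3)
im,ci=snap('wrist','w2.png'); np.save('w2.npy',ci,allow_pickle=True)
cv2.imwrite('pics/w2b.png',cv2.convertScaleAbs(cv2.resize(im[:,:,::-1],(800,600),interpolation=cv2.INTER_CUBIC),alpha=1.2))
print(robot.get_state()['time'])
```

```text
grip 0.0538
lifted 0.05364030252669706
done 22.9 [0.622  0.0617 0.1991]
grip 0.0519
lifted 0.05177842189192607
done 31.7583 [0.6073 0.234  0.199 ]
grip 0.0595
lifted 0.05966209209873548
done 40.6333 [ 0.6375 -0.1779  0.199 ]
42.0833
```

View pics/w2b.png

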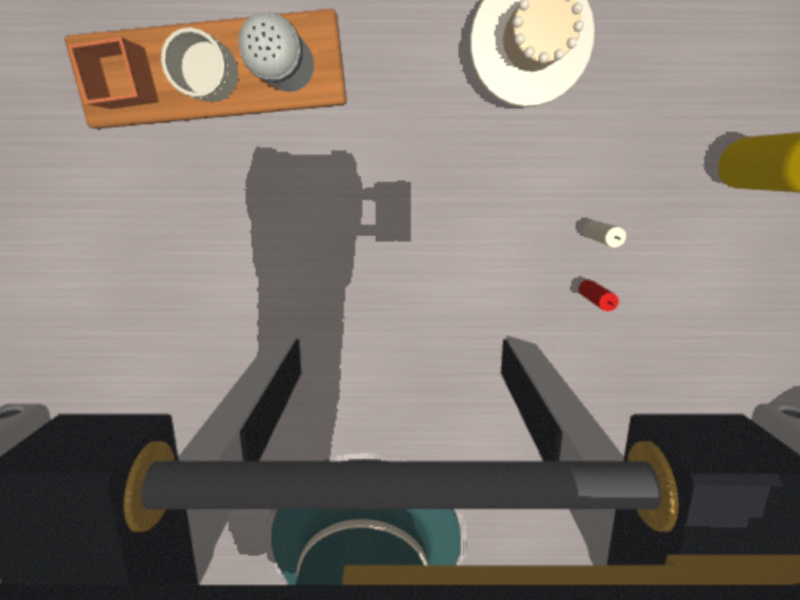

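The row stands upright on the board and the cake is on the turntable (cake top about (548,30)). The candle is next, at (615,237).

Run:
```python
from h import *
pickplace((.4488,-.274),(.638,-.178),.035,.085,-90,-90,op=.055,width=.022)
robot.move_ptp((.50,-.06,.42),down(np.radians(-90))); robot.pause(.4)
im,ci=snap('wrist','w3.png'); np.save('w3.npy',ci,allow_pickle=True)
cv2.imwrite('pics/w3b.png',cv2.convertScaleAbs(cv2.resize(im[:300,:,::-1],(800,429),interpolation=cv2.INTER_CUBIC),alpha=1.2))
robot.move_ptp((.35,-.45,.35),down(np.radians(-90)));robot.pause(.3)
snap('scene','s3.png');snap('side','d3.png')
a=cv2.imread('pics/s3.png')[75:285,145:405];b=cv2.imread('pics/d3.png')[150:360,110:370]
cv2.imwrite('pics/c3.png',cv2.convertScaleAbs(cv2.resize(np.vstack([a,b]),None,fx=1.4,fy=1.4,interpolation=cv2.INTER_CUBIC) if 0 else cv2.resize(np.hstack([a,b]),(800,323),interpolation=cv2.INTER_CUBIC),alpha=1.4))
print(robot.get_state()['time'])
```

```text
grip 0.0218
lifted 0.0219465570310955
done 50.4167 [ 0.6376 -0.1779  0.1992]
53.925
```

View pics/w3b.png

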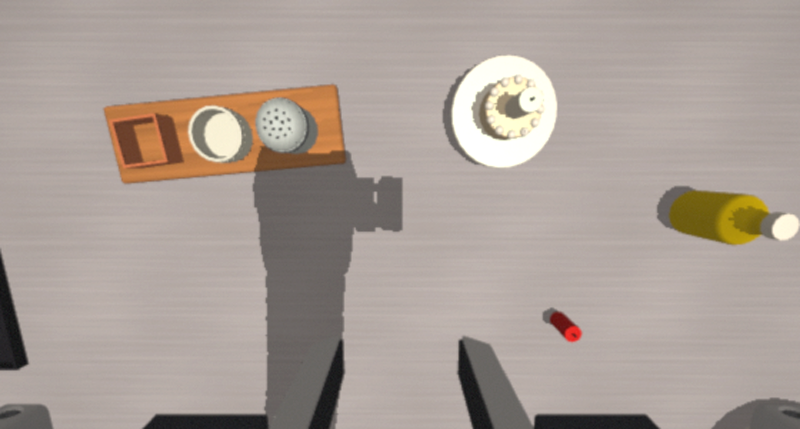

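View pics/c3.png

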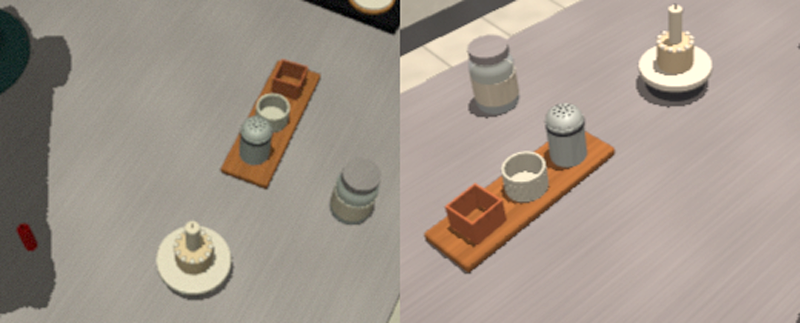

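Run:
```python
from h import *
c=np.load('w3.npy',allow_pickle=True).item(); k=.7
P={n:ray(c,u*k,v*k,z)[:2] for n,u,v,z in [('tt',504,111.5,.04),('cake',514,107,.087),('candle',531,100,.145),('ram',216,134,.055),('sh',281,124,.09),('cut',140.5,141,.055),('a',105,107,.015),('b',337,85,.015),('c',345,163,.015),('d',123,183,.015)]}
bc=(P['a']+P['b']+P['c']+P['d'])/4; y=(P['a']+P['d']-P['b']-P['c']); y/=np.linalg.norm(y); x=np.array([y[1],-y[0]])
for n in ('tt','cake','candle'): print(n,P[n].round(4))
for n in ('ram','sh','cut'): print(n,P[n].round(4),'board x,y',((P[n]-bc)@x).round(4),((P[n]-bc)@y).round(4), np.linalg.norm(P[n]-P['ram']).round(4))
```

```text
tt [ 0.6391 -0.1778]
cake [ 0.6382 -0.1777]
candle [ 0.6372 -0.1789]
ram [0.6144 0.1464] board x,y -0.0012 -0.0026 0.0
sh [0.6218 0.064 ] board x,y -0.0009 -0.0853 0.0827
cut [0.6071 0.2321] board x,y -0.0013 0.0835 0.086
```

All well within tolerance, so I'm handing in.

```bash
python3 -c "
from rig import robot
print(robot.get_state()['time']); robot.sign_off()"
```

```text
53.925
the job is handed in; nothing more can be done
```

The decorating station is set out and handed in at 53.9 s of the 120 s allowed. Each of the five objects was picked and placed once, with no re-grasps.

Final wrist-camera measurements, all within tolerance:

| Item | Measured | Limit |
|---|---|---|
| Cake from turntable centre | about 1 mm | 12 mm |
| Candle from cake centre | about 2 mm | 10 mm |
| Ramekin from board middle | 3 mm | 15 mm |
| Row (ramekin, shaker, cutter) off the centre line | 1–2 mm | 15 mm |
| Shaker to ramekin, centres | 83 mm | 73–105 mm |
| Cutter to ramekin, centres | 86 mm | 73–105 mm |

The shaker is on the turntable side of the ramekin and the cutter on the far side. In the last pictures everything looks upright and the gripper is clear. The jar and bottle look unmoved, but I did not re-measure their positions.

- **Camera disagreement:** at the start, the scene and side cameras differed by about 8 mm in x. I used the near-overhead wrist views, which fell between them, and the final check agreed with the commanded positions to about 2 mm.
- **Script error:** a bug in one of my print statements stopped a script just after the ramekin was lifted. I resumed from there with the ramekin still held, and nothing was disturbed.

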